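Bring the mug under the tap

TASK

The drinks carousel has the wrong thing under the tap. Turn the carousel gently by pushing with a fingertip against the arms of the wooden cross handle on top, until the mug (the cup with a handle) stands right under the spout, centred below it, and leave it standing still there. Do not touch the things on the carousel or its round tray, do not lift or tip anything, and leave the rest of the table as it is.

Things in the scene. Friction and masses are not known exactly. Their poses are not given: they have to be found in the camera images.
- carousel (a joint): angle turned by the carousel since the start (rad, 0 at the start, grows anticlockwise seen from above). Turns both ways without stops about a vertical axle; all that stands on it turns along. The bearing drags (0.28 N m, about 4 N at 65 mm from the axle): pushed slowly it stops within a few degrees of losing the push
- hub (a point): centre of the cross handle, on the carousel's axle, 165 mm above the table. The hub is a pale wooden cylinder of 32 mm diameter and 26 mm height around this point
- spoke_end (a point): centre of the 18 mm ball at the end of one of the four equal arms of the cross handle, 82 mm from the axle, at the hub's height. Arms are level round rods, 12 mm thick, 90 degrees apart, their directions midway between those of the coasters. All else on the carousel but the axle (18 mm thick) is below 125 mm: a fingertip 137 to 150 mm above the table pushes an arm and clears the cups
- spout (a point): middle of the lower end of the tap's spout (23 mm thick), fixed, 115 mm from the axle, 166 mm above the table. From here the steel neck (18 mm thick) rises to 264 mm above the table and runs outwards to the tap's column, 235 mm from the axle in the same direction, 34 mm thick up to 170 mm (18 mm above that), with a short black lever on its side
- mug: Stands loose on the carousel. White ceramic mug with a loop handle at its side (its own +y): the only vessel with a handle. 76 mm diameter, 85 mm high; origin at the centre of its underside, 37 mm above the table
- beaker: Stands loose on the carousel. White ceramic cup of the mug's size (76 mm by 85 mm) but without a handle; origin at the centre of its underside
- bowl: Stands loose on the carousel. White ceramic bowl, 84 mm diameter, 45 mm high; origin at the centre of its underside
- honey: Stands loose on the carousel. Closed amber glass jar with yellow cap, 64 mm diameter, 75 mm high; at the start it stands on the coaster nearest the tap; origin at the centre of its underside
- tray: round wooden tray of the carousel, 330 mm diameter, 14 mm thick, top 34 mm above the table; carries four cork coasters (88 mm diameter, 3 mm thick) 90 degrees apart, centred 115 mm from the axle. Origin on the axle at its underside. Must not be touched
- cross: the cross handle (hub and four arms) of pale wood, fixed on the axle; origin at the hub's centre. This is what is pushed
- stand: fixed steel foot under the carousel with the tap's column, neck and spout; origin on the axle at table height, its +x axis points to the tap
- jar_a: bystander: herb jar with yellow lid, 110 mm diameter, 181 mm high, beside the carousel on the robot's left; origin at its underside
- jar_b: bystander: herb jar with yellow lid, 100 mm diameter, 156 mm high, on the robot's right; origin at its underside
- teapot: bystander: red teapot, about 200 mm long over spout (its +x) and handle, 108 mm high, on the robot's right; origin at its underside
- spoon: bystander: spoon with a wooden handle lying on the table on the robot's left
- saucer: bystander: white saucer, 130 mm diameter, 16 mm high, on the robot's right; origin at its underside
Things that resemble listed ones, but are neither listed nor needed, are in the scene too. What is shaped like the mug but red is not meant.

How it is judged (in metres and radians):
At the end, for the whole second after the job is handed in: The mug's centre is within 16 mm (horizontally) of the point below the spout, the carousel and mug are at rest, all four vessels stand upright (within 0.1 rad) on the carousel, and the bystanders are within 20 mm of where they stood (horizontal distance between mug and spout below 0.016 m and velocity of joint carousel between -0.03 and 0.03 rad/s and linear speed of mug below 0.02 m/s and angle between each of mug, beaker, bowl, honey's own z axis and vertical below 0.1 rad and height (world z) of mug between 0.032 and 0.042 m and height (world z) of beaker between 0.032 and 0.042 m and height (world z) of bowl between 0.032 and 0.042 m and height (world z) of honey between 0.032 and 0.042 m and distance of each of jar_a, jar_b, teapot, spoon, saucer from where it was at the start of the episode below 0.02 m); the robot touches nothing.
It fails at once if the robot touches the tray or a thing standing on it, or pushes the cross handle with anything but the fingers (contact force between any of the fingers, the arm and mug above 1 N or contact force between any of the fingers, the arm and beaker above 1 N or contact force between any of the fingers, the arm and bowl above 1 N or contact force between any of the fingers, the arm and honey above 1 N or contact force between any of the fingers, the arm and tray above 1 N or contact force between the arm and cross above 2 N).
It fails at once if something on the carousel is lifted or tipped (height (world z) of any of mug, beaker, bowl, honey above 0.055 m or angle between any of mug, beaker, bowl, honey's own z axis and vertical above 0.3 rad).
It fails at once if the carousel is spun fast (over 3 rad/s) (velocity of joint carousel above 3 rad/s or velocity of joint carousel below -3 rad/s).
It fails at once if the tap is hit hard (over 15 N) (contact force between any of the fingers, the arm and stand above 15 N).
It fails at once if a bystander is pushed away or lifted (over 30 mm) (distance of any of jar_a, jar_b, teapot, spoon, saucer from where it was at the start of the episode above 0.03 m).
It also fails if it takes over 48 s, if anything falls off the work surface, if the arm or the gripper's body presses on something with over 40 N, if the wrist force passes 120 N, or if a joint passes its speed limit or range.

ROBOT

A 6-joint arm with a two-finger parallel gripper is mounted at the origin on the work surface. World frame = base frame: x ahead of the robot, y to its left, z up, the work surface at z = 0. Lengths are in mm, angles in rad, forces in N, time in s.
With the tool pointing down it reaches from about 350 to 975 mm from the base axis. Payload 7.1 kg.
Tool frame: the origin (TCP) lies on the front face of the gripper's body, between the roots of the fingers; the fingertips stand 80 mm ahead of it and the grasp point (between the pads) lies 61 mm ahead of it (env.tips_ahead is the distance from the TCP to the fingertips, in mm); z points along the fingers, y is the line along which they close (so a half turn about z gives the same grasp; the last joint's range is limited). The gripper opens to 88 mm and grips with 3 to 60 N. Pads are 20 mm wide; open, the fingers measure 115 mm over their backs; the gripper's body (75 mm by 178 mm) begins 61 mm behind the grasp point.
Start: joints at [-1.27, 0.423, 1.63, -0, 1.089, -0.019], TCP at [196.503, -593.289, 302.675] pointing down, gripper open.
Joint ranges: [-3, 3], [-0.9, 2.11], [0.09, 2.58], [-1.31, 4.45], [0.11, 2.69], [-2.54, 2.54]. Speed limits (rad/s): [2.39, 2.39, 3.01, 3.14, 3.14, 3.14].

INTERFACE

Orientations are given as a unit quaternion [x, y, z, w].
In Python, from station import env, set_gripper, viewer, workorder gives the robot as it stands. Calls block until the motion is done:
- env.reach(position, orientation): joint-space move of the TCP to a pose.
- env.move_l(position, rot=None, rate=150, f_stop=None): straight line of the TCP; rot=None keeps the orientation; rate is the mean speed in mm/s. With f_stop (N) it stops when the force on the tool has changed by that much, and returns True; else False.
- env.move_joints(angles): joint-space move.
- set_gripper(opening): finger opening in mm; the grip force is fixed at half the most; returns when the fingers have stopped.
- env.hold(seconds).
- env.ik(position, orientation): joint angles nearest the present ones, or None.
- env.read_state(): the state.
- viewer.camera(name): name is "scene" or "top" or "wrist"; returns the picture (400x640x3 uint8, blue, green, red); there is no depth.
- viewer.camera_params(name): a dict with "fx", "fy", "cx", "cy" (pixels), "pose" (4x4, takes a point from camera to world coordinates); the wrist camera has in their place "tool_from_camera" (4x4, takes a point from camera to tool coordinates, whose origin is the TCP and whose axes are the flange's). Camera axes: x right, y up, looking along -z (the intrinsics and any distortion apply to the point x, -y, -z); pixel columns grow to the right and rows downward; lengths in mm; the calibration is good to about 2 mm. A picture is of the moment at which its call begins: read the wrist's pose just before it. camera_params takes no time and is no camera call.
A pose or a line that the arm cannot do raises env.IKError and nothing moves.
- workorder.sign_off(): hands the job in; it is judged then, once.
The state is a dict: "time_s": time; "qpos": joint angles; "dq": joint speeds; "tau": joint torques, N m; "tool_pos": TCP position; "orientation": TCP orientation; "force": force on the tool from outside, world axes, zero at the start; "wrist_torque": the same for the moment, N m; "width": finger opening in mm; "grip_force": force on a finger pad.
Only numpy, scipy, OpenCV 4.12 (cv2) and the standard library are available. Lean on these libraries where they do the work, as an engineer would, in place of code of your own. Each camera call takes 0.05 s, during which the arm holds its last target. There are 200 camera calls.

## Working session

There is one attempt and no reset: what is moved stays moved. The work goes in short steps, each a Python script; the robot and the scene stay as the last script left them, time stands still between calls to the robot, and variables do not carry over. Pictures are saved under pics/ and viewed, at most 10 in all, crops included, and the job is handed in when it is done.

```bash
mkdir -p pics; ls
python3 - <<'E'
from station import env, viewer
import cv2
for n in("scene","top"):
    im=viewer.camera(n); cv2.imwrite(f"pics/{n}0.png",im)
    p=viewer.camera_params(n); print(n,p)
print(env.read_state()["time_s"])
E
```

```text
pics
scene {'fx': 377.9432159550958, 'fy': 377.9432159550958, 'cx': 321.93899031110453, 'cy': 193.41160522490134, 'pose': array([[ 6.06637408e-01, -4.96188219e-01,  6.21118593e-01,
         1.26563985e+03],
       [ 7.94973457e-01,  3.81456208e-01, -4.71707923e-01,
        -5.96141564e+02],
       [-2.87362900e-03,  7.79928467e-01,  6.25862069e-01,
         9.05036756e+02],
       [ 0.00000000e+00,  0.00000000e+00,  0.00000000e+00,
         1.00000000e+00]])}
top {'fx': 396.75637656216696, 'fy': 396.75637656216696, 'cx': 317.9824021347858, 'cy': 196.7398540748683, 'pose': array([[ 4.13362733e-03,  9.98669653e-01, -5.13988152e-02,
         4.22088973e+02],
       [-9.99988450e-01,  4.25418855e-03,  2.23642138e-03,
         2.12718893e+00],
       [ 2.45210641e-03,  5.13889770e-02,  9.98675703e-01,
         1.46405530e+03],
       [ 0.00000000e+00,  0.00000000e+00,  0.00000000e+00,
         1.00000000e+00]])}
0.1
```

View pics/top0.png

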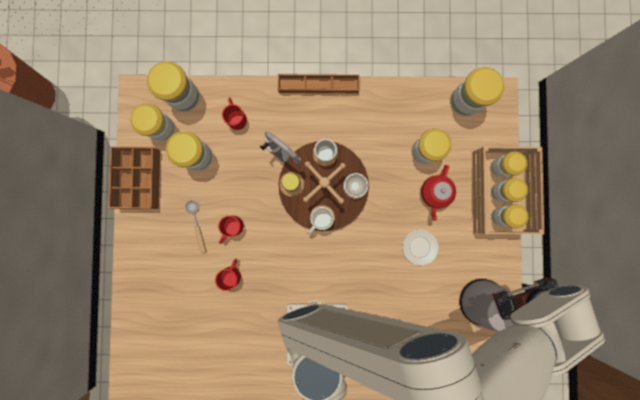

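View pics/scene0.png

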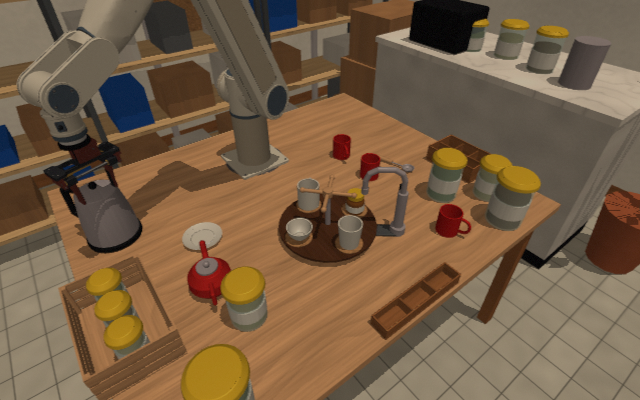

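```bash
cat > h.py <<'E'
import numpy as np, cv2
from station import env, viewer, set_gripper
def ray(n,u,v,T=None):
    p=viewer.camera_params(n); P=p["pose"]
    d=P[:3,:3]@np.array([(u-p["cx"])/p["fx"],-(v-p["cy"])/p["fy"],-1]); return P[:3,3],d/np.linalg.norm(d)
def onz(n,u,v,z):
    o,d=ray(n,u,v); return o+d*(z-o[2])/d[2]
def proj(n,X):
    p=viewer.camera_params(n); P=p["pose"]; c=P[:3,:3].T@(np.asarray(X,float)-P[:3,3])
    return np.array([p["cx"]+p["fx"]*c[0]/-c[2], p["cy"]-p["fy"]*c[1]/-c[2]])
def two(a,b):
    (o1,d1),(o2,d2)=a,b
    s=np.linalg.lstsq(np.c_[d1,-d2],o2-o1,rcond=None)[0]; p,q=o1+s[0]*d1,o2+s[1]*d2
    return (p+q)/2,np.linalg.norm(p-q)
E
python3 - <<'E'
from h import *
t=cv2.imread("pics/top0.png"); s=cv2.imread("pics/scene0.png")
a=cv2.resize(t[120:245,250:380],None,fx=4.6,fy=4.6,interpolation=cv2.INTER_CUBIC)
cv2.imwrite("pics/tc.png",a)
b=cv2.resize(s[155:275,265:425],None,fx=5,fy=5,interpolation=cv2.INTER_CUBIC)
cv2.imwrite("pics/sc.png",b)
E
```

```text
(no output)
```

View pics/tc.png

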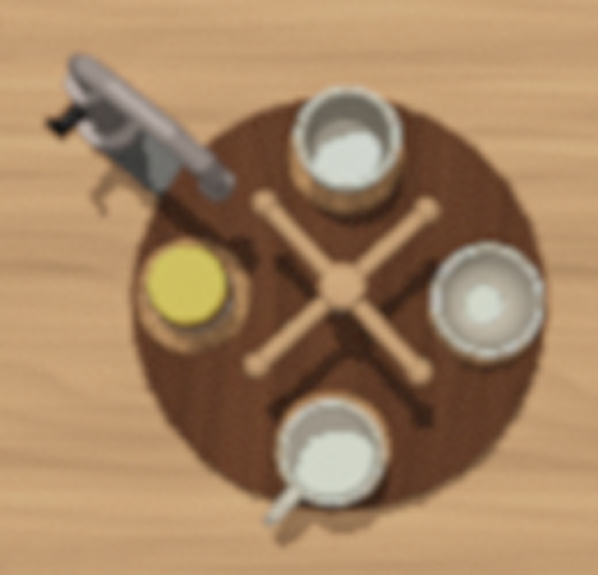

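View pics/sc.png

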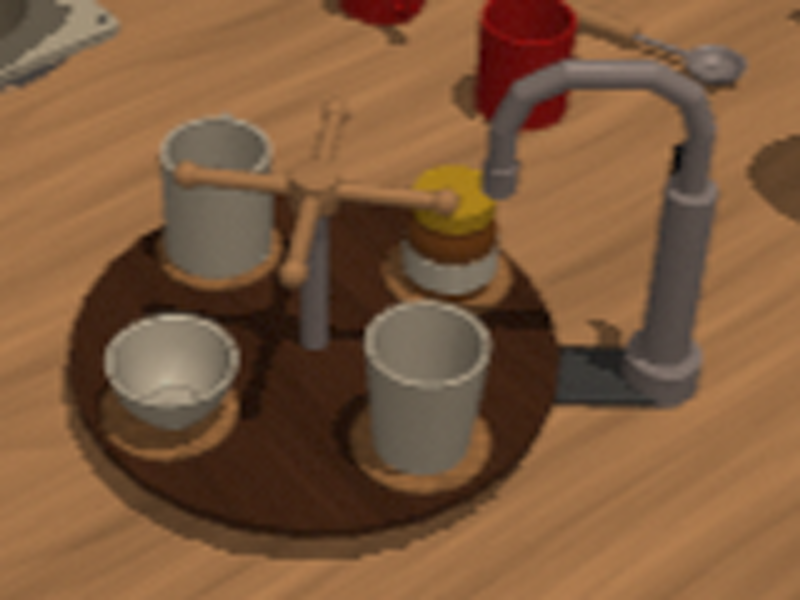

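Run:
```python
from h import *
T=lambda x,y:(250+(x+.5)/4.6-.5,120+(y+.5)/4.6-.5)
S=lambda x,y:(265+(x+.5)/5-.5,155+(y+.5)/5-.5)
hubT=onz("top",*T(342,286),178); hubS=onz("scene",*S(313,186),178)
print("hub",hubT,hubS, two(ray("top",*T(342,286)),ray("scene",*S(313,186))))
ends=[onz("top",*T(*c),165) for c in((264,202),(430,209),(422,372),(257,365))]
h=np.mean(ends,0); print("hub from ends",h)
for e in ends: d=e-h; print("end",e,np.hypot(*d[:2]),np.degrees(np.arctan2(d[1],d[0])))
def pr(n,p):
    d=p-h; print(n,p.round(1),"r",np.hypot(*d[:2]).round(1),"az",np.degrees(np.arctan2(d[1],d[0])).round(1))
pr("spout S",onz("scene",*S(499,189),166))
pr("col base S",onz("scene",*S(664,375),20)); pr("neck end top",onz("top",*T(84,68),255)); pr("neck inner top",onz("top",*T(217,180),235))
pr("mug T",onz("top",*T(333,451),122)); pr("mug S",onz("scene",*S(217,160),122))
pr("beaker T",onz("top",*T(348,143),122)); pr("beaker S",onz("scene",*S(427,343),122))
pr("honey T",onz("top",*T(186,285),112)); pr("bowl T",onz("top",*T(487,300),82))
# tray circle
t=cv2.imread("pics/top0.png"); hsv=cv2.cvtColor(t,cv2.COLOR_BGR2HSV)
m=((hsv[...,2]<115)&(hsv[...,1]>90)).astype(np.uint8); m[:100]=0;m[245:]=0;m[:,:270]=0;m[:,380:]=0
c=max(cv2.findContours(m,0,1)[0],key=cv2.contourArea); (x,y),r=cv2.minEnclosingCircle(c)
pr("tray",onz("top",x,y,34)); print(r*1430/396)
```

```text
hub [537.06826243 -19.98006499 178.        ] [547.69593354 -30.46465939 178.        ] (array([537.41922227, -21.02020777, 166.99778841]), np.float64(2.119223912796687))
hub from ends [537.6526855  -21.10509555 165.        ]
end [598.30751252  35.83004434 165.        ] 83.19025300681302 43.18818444633151
end [593.7994834  -83.00811752 165.        ] 83.57300426684667 -47.791586896165136
end [477.00520945 -77.41034955 165.        ] 82.7550480527535 -137.1263015650487
end [481.49853662  40.16804051 165.        ] 83.11248786734242 132.50389540012253
spout S [609.3  69.4 166. ] r 115.4 az 51.7
col base S [694.5 153.6  20. ] r 234.7 az 48.1
neck end top [675.7 154.3 255. ] r 223.2 az 51.8
neck inner top [603.7  65.9 235. ] r 109.2 az 52.8
mug T [420.5 -14.7 122. ] r 117.3 az 176.9
mug S [430.5 -21.  122. ] r 107.2 az 180.0
beaker T [648.4 -25.  122. ] r 110.8 az -2.0
beaker S [654.1 -25.9 122. ] r 116.5 az -2.4
honey T [543.2  94.8 112. ] r 116.1 az 87.3
bowl T [ 535.5 -131.8   82. ] r 110.7 az -91.1
tray [535.7 -16.1  34. ] r 5.4 az 111.6
165.3683884938558
```

```bash
cat >> h.py <<'E'
H=np.array([537.4,-20.7]); R=65; Z=223
def pt(az,r=R,z=Z): a=np.radians(az); return [H[0]+r*np.cos(a),H[1]+r*np.sin(a),z]
def st(): 
    s=env.read_state(); print("t",round(s["time_s"],2),s["tool_pos"],"F",np.round(s["force"],1),"w",s["width"]); return s
E
python3 - <<'E'
from h import *
s=st(); print(s["orientation"])
best=None
for Q in([.7071068,.7071068,0,0],[.7071068,-.7071068,0,0]):
    js=[env.ik(pt(a),Q) for a in(-12,-80,-150)]+[env.ik(pt(-12,z=320),Q)]
    print([None if j is None else np.round(j,2) for j in js])
    if all(j is not None for j in js):
        c=max(abs(j[5]) for j in js)
        if best is None or c<best[0]: best=(c,Q)
Q=best[1]; print(Q); np.save("Q.npy",Q)
set_gripper(0); env.reach(pt(-12,z=320),Q); st()
cv2.imwrite("pics/a.png",viewer.camera("scene")[60:300,200:460])
E
```

```text
t 0.1 [ 196.39010119 -592.92965449  301.97907739] F [0.8 0.2 0.1] w 87.8543455353013
[ 9.87243453e-01  1.59216487e-01 -9.30242168e-05 -6.82488329e-04]
[array([-0.08,  0.49,  1.74, -0.  ,  0.92, -0.08]), array([-0.17,  0.43,  1.84, -0.  ,  0.87, -0.17]), array([-0.13,  0.34,  2.  , -0.  ,  0.81, -0.13]), array([-0.08,  0.37,  1.67, -0.  ,  1.1 , -0.08])]
[None, None, None, None]
[0.7071068, 0.7071068, 0, 0]
t 3.89 [600.92131925 -35.05671549 319.95871661] F [ 0.9 -0.9  0.7] w -0.00549283591612089
```

View pics/a.png

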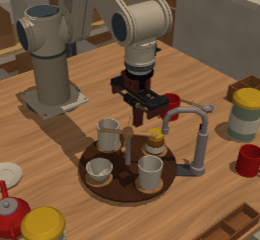

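The closed fingers hang above the gap between the two far arms (crop ≈ (139,118)), well clear of the tap neck. Next I'll lower and push to about −110°.

Run:
```python
from h import *
hit=env.move_l(pt(-12),rate=90,f_stop=6); print("hit",hit); st()
if not hit:
    for a in range(-20,-140,-8):
        env.move_l(pt(a),rate=35)
        if a%16==-4 or a%24==0: st()
    st(); im=viewer.camera("top"); cv2.imwrite("pics/b0.png",im)
    cv2.imwrite("pics/b.png",cv2.resize(im[120:245,250:380],None,fx=4.6,fy=4.6,interpolation=cv2.INTER_CUBIC))
```

```text
hit False
t 5.17 [601.3587888  -34.24484818 223.62562362] F [-0.4  0.4 -0.2] w 0.2399408359813762
t 11.29 [493.47843224 -68.83556632 222.85876758] F [0.4 0.5 0.5] w 0.46476067431068635
```

View pics/b.png

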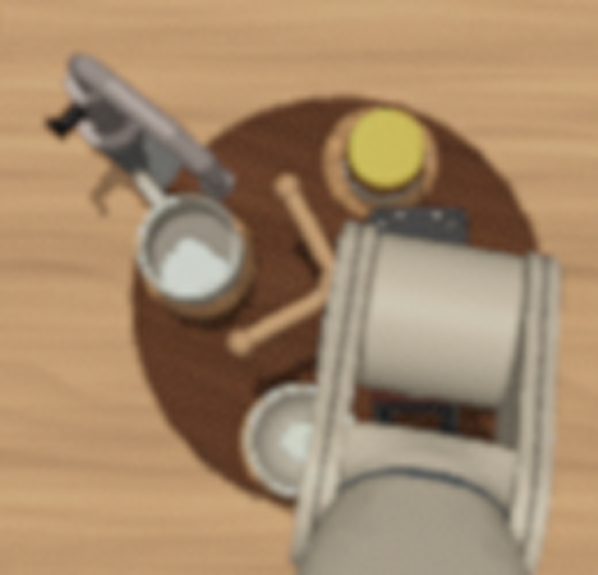

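The mug (handle toward crop (150,190), body ≈ (190,250)) is now just short of the spout. I'll compute what's left and finish gently.

```bash
cat >> h.py <<'E'
T=lambda x,y:(250+(x+.5)/4.6-.5,120+(y+.5)/4.6-.5)
def azr(p): d=p[:2]-H; return np.degrees(np.arctan2(d[1],d[0])),np.hypot(*d)
E
python3 - <<'E'
from h import *
a=[azr(onz("top",*T(*c),165)) for c in((287,184),(237,344))]; print(a)
print("mug",azr(onz("top",*T(191,246),122)))
s=st(); print("finger az",azr(s["tool_pos"]))
E
```

```text
[(np.float64(28.490063943513466), np.float64(84.13293336198522)), (np.float64(118.58266392471589), np.float64(85.64858656509377))]
mug (np.float64(73.10552761390083), np.float64(116.39074965824544))
t 11.34 [493.58288267 -68.88937826 222.86742733] F [ 0.2 -0.2  0.4] w 0.3373853702673514
finger az (np.float64(-132.27928145515727), np.float64(65.13183514016181))
```

Run:
```python
from h import *
for a in (-138,-144,-150,-153): env.move_l(pt(a),rate=15)
s=st(); print("finger az",azr(s["tool_pos"]))
im=viewer.camera("top"); cv2.imwrite("pics/c0.png",im)
cv2.imwrite("pics/c.png",cv2.resize(im[120:245,250:380],None,fx=4.6,fy=4.6,interpolation=cv2.INTER_CUBIC))
```

```text
t 13.52 [479.12621441 -50.10368873 222.85966943] F [ 1.  -1.3  0.7] w 0.4251435681346477
finger az (np.float64(-153.2254787198754), np.float64(65.27182392376132))
```

View pics/c.png

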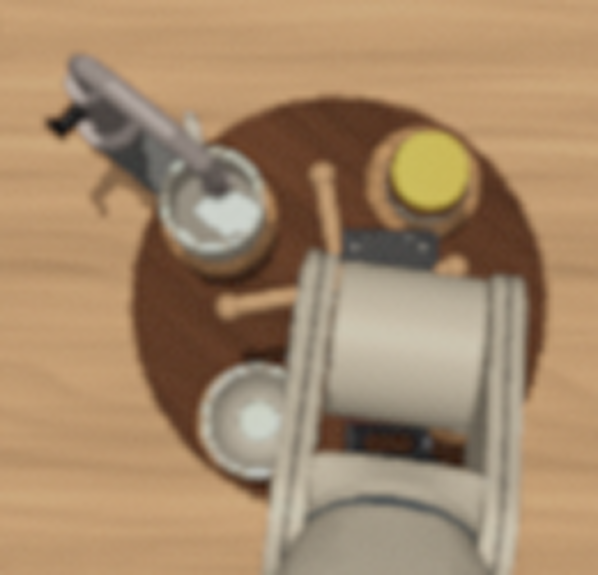

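The mug's rim is centred at about crop (216,201), and arm ends are at (322,174), (227,305), (456,266). It's close, with a few degrees left.

Run:
```python
from h import *
print([azr(onz("top",*T(*c),165)) for c in((322,174),(227,305),(456,266))])
p=onz("top",*T(216,201),122); print("mug",p,azr(p))
```

```text
[(np.float64(10.522801386712748), np.float64(82.65502473294724)), (np.float64(99.04060111486771), np.float64(83.56016006597312)), (np.float64(-79.14059859446338), np.float64(82.40352276481438))]
mug [604.72559545  72.43947368 122.        ] (np.float64(54.13882556647524), np.float64(114.92474650413928))
```

Run:
```python
from h import *
env.move_l(pt(-156),rate=8)
env.move_l(pt(-145),rate=20)
env.move_l(pt(-145,z=320),rate=100)
p=pt(-145,z=330); env.reach([p[0]-20,p[1]-330,330],np.load("Q.npy").tolist())
st()
im=viewer.camera("top"); im2=viewer.camera("scene")
a=cv2.resize(im[120:245,250:380],None,fx=4.6,fy=4.6,interpolation=cv2.INTER_CUBIC)
b=cv2.resize(im2[155:275,265:425],None,fx=5,fy=5,interpolation=cv2.INTER_CUBIC)
cv2.imwrite("pics/d.png",a); cv2.imwrite("pics/e.png",b)
```

```text
t 17.28 [ 464.37058123 -386.96170713  329.73245396] F [ 0.6  0.5 -0.8] w -0.071668411378475
```

View pics/d.png

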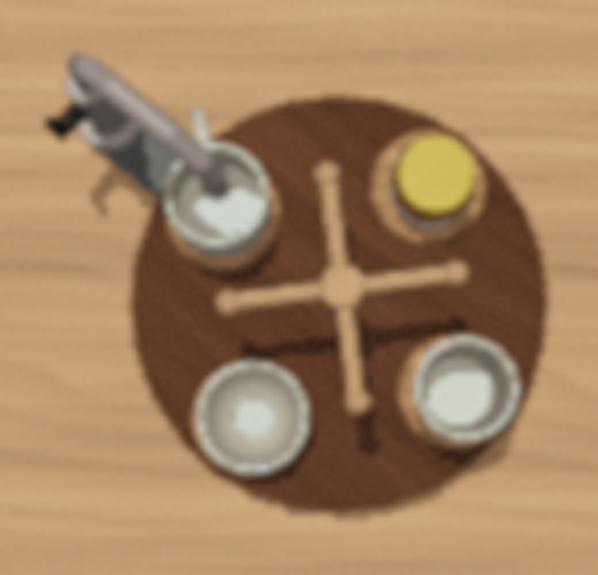

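View pics/e.png

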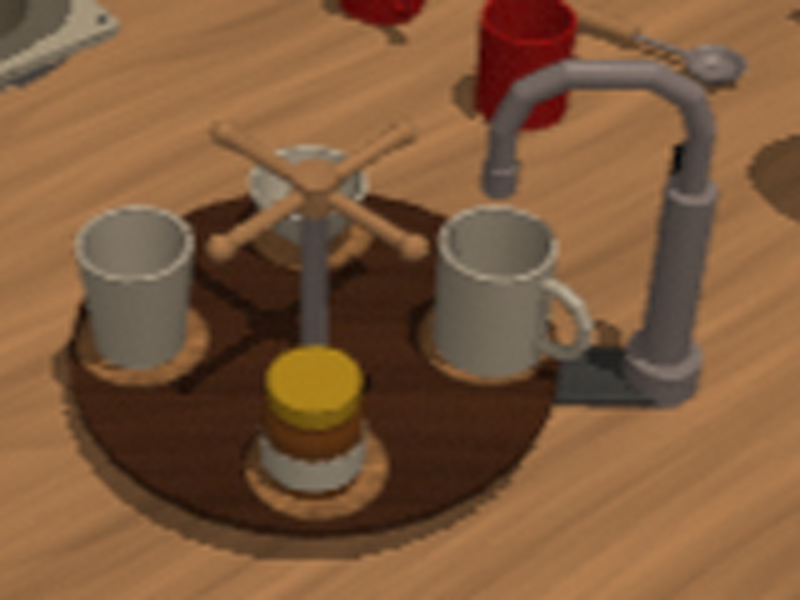

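The mug, handle toward the column, is under the spout: rim at top crop (218,197) and scene crop (497,245). The arm is clear. Next is a numeric check.

Run:
```python
from h import *
S=lambda x,y:(265+(x+.5)/5-.5,155+(y+.5)/5-.5)
print([np.round(azr(onz("top",*T(*c),165)),1) for c in((328,171),(227,301),(457,271),(358,402))])
for p in(onz("top",*T(218,197),122),onz("scene",*S(497,245),122),onz("scene",*S(499,189),166)): print(p.round(1),np.round(azr(p),1))
print(two(ray("top",*T(218,197)),ray("scene",*S(497,245))))
```

```text
[array([ 7.4, 84.1]), array([97.1, 83.2]), array([-81.7,  82.5]), array([-172.2,   82.7])]
[607.7  71.  122. ] [ 52.5 115.5]
[612.   69.2 122. ] [ 50.3 116.8]
[609.3  69.4 166. ] [ 51.4 115.3]
(array([608.64002582,  71.68099633, 118.35386675]), np.float64(1.3259415204784544))
```

The measured mug centre is about 2–3 mm from the point below the spout, inside the 16 mm limit, so I'm handing it in.

```bash
python3 -c "
from station import workorder
print(workorder.sign_off())"
```

```text
the job is handed in; nothing more can be done
None
```

I turned the carousel clockwise about 125° with the closed fingertips, so the mug now stands about 2–3 mm from the point below the spout by my measurement, with the arm withdrawn; I handed the job in at about 17 s of the 48 s, and no verdict was shown.

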